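# Peel a tray off the feeder stack and present it to the filling nozzle

### The arm

A 6-joint arm with a two-finger parallel gripper is mounted at the origin on the work surface. World frame = base frame: x ahead of the robot, y to its left, z up, the work surface at z = 0. Lengths are in m, angles in rad, forces in N, time in s.
With the tool pointing down it reaches from about 0.35 to 0.85 m from the base axis. Payload 8.1 kg.
Tool frame: the origin (TCP) lies on the centre line of the jaws, within the pads' length; the fingertips stand env.nose_length ahead of it and the grasp point (between the pads) lies 6 mm ahead of it (env.nose_length is the distance from the TCP to the fingertips, in m); z points along the fingers, y is the line along which they close (so a half turn about z gives the same grasp; the last joint's range is limited). The gripper opens to 93 mm and grips with 3 to 60 N. Pads are 15 mm wide; open, the fingers measure 128 mm over their backs; the gripper's body (75 mm by 188 mm) begins 65 mm behind the grasp point.
Start: joints at [-0.085, 0.13, 1.488, -0, 1.523, -0.085], TCP at [0.6, 0, 0.244] pointing down, gripper open.
Joint ranges: [-2.96, 2.96], [-0.89, 2.26], [0.02, 2.5], [-1.34, 4.48], [0, 2.73], [-2.66, 2.66]. Speed limits (rad/s): [2.39, 2.39, 2.79, 3.14, 3.14, 3.14].

### API

Orientations are given as [roll, pitch, yaw] about the fixed x, y, z axes, in that order (R = Rz(yaw) Ry(pitch) Rx(roll)).
In Python, from plant import env gives the robot as it stands.
- The arm moves only by the tool drive_tool, never from a script. Its argument "motion" is a list of rows, each a list of 3 entries, a list of its own where there are three numbers: the shift along the world's x, y, z in shares of 1 m (1.0 is 1 m), then the turn, a rotation vector about the world's x, y, z in a scale on which 1.0 is 90 degrees, then the finger opening in m, from 0 to 0.093. In form: [[[tx, ty, tz], [rx, ry, rz], grip], ...]. A call has 1 to 12 rows; each row is the pose to reach, as a shift and turn from the pose commanded when the call began; what a row does not reach only later rows make up. A row lasts 1/12 s, in which the tool goes at most 41.7 mm and 7.16 degrees, less where a joint would pass 70% of its speed; a pose out of reach is approached as far as the arm can. Shift and turn numbers lie between -1 and 1, and a call with a number outside is refused. A call with a gripper value outside its range is refused whole. The fingers move at their own pace and stop on an object; the grip force is fixed at half the most. Time passes only in rows, so rows that repeat a pose let the fingers close. It gives the time, the measured TCP pose, the force, the opening and the grip force at its end, in the units of the state.
- env.state(): the state, without advancing time (a new reading comes with each control period).
- env.camera(name): name is "scene" or "side" or "wrist"; returns (picture, depth): 400x640x3 uint8, red, green, blue; 400x640 float32, m along the optical axis (not along the pixel's ray), 0 where there is no reading.
- env.calibration(name): a dict with "fx", "fy", "cx", "cy" (pixels), "extrinsics" (4x4, takes a point from camera to world coordinates); the wrist camera has in their place "mount" (4x4, takes a point from camera to tool coordinates, whose origin is the TCP and whose axes are the flange's). Camera axes: x right, y up, looking along -z (the intrinsics and any distortion apply to the point x, -y, -z); pixel columns grow to the right and rows downward; lengths in m; the calibration is good to about 2 mm. The wrist camera is an equidistant fisheye: a pixel r from the principal point sees the ray r / f radians off the axis. A picture is of the moment at which its call begins: read the wrist's pose just before it. calibration takes no time and is no camera call.
- env.finish_job(): hands the job in; it is judged then, once.
Trained networks look in the newest picture that a camera, given by its name, has taken for a name from the list of things; names that differ only in an ending like _2 or _b are one class to them, and where a whole thing is asked for, a point or a joint stands for the part that bears it (a point fixed in the world has none). Each returns a list of dicts, best first, with "conf" (0 to 1); they miss things now and then, are a little off and sometimes report something else, mostly with a low value. They report only what shows in the picture. A call takes as long as a camera call.
- env.recognise(thing, camera): "bbox" ([left, top, right, bottom] in pixels, round what is visible of it).
- env.outline_of(thing, camera): "region" (400x640 bool, what is visible of it) and "bbox" ([left, top, right, bottom] in pixels, round what is visible of it).
- env.pinpoint(thing, camera): "uv" ([column, row] in pixels: a listed point, or the origin of a listed thing).
The state is a dict: "t": time; "qpos": joint angles; "dq": joint speeds; "effort": joint torques, N m; "ee_pos": TCP position; "eef_rot": TCP orientation; "ft_force": force on the tool from outside, world axes, zero at the start; "ft_torque": the same for the moment, N m; "grip_width": opening from 0.0 (shut) to 1.0 (fully open); "grasp_force": force on a finger pad.
Only numpy, scipy, OpenCV 4.12 (cv2) and the standard library are available. Lean on these libraries where they do the work, as an engineer would, in place of code of your own. Each camera call takes 0.05 s, during which the arm holds its last target. There are 200 camera calls.

### The job

Draw the tray carriage by its upright post all the way out from under the clear hood. Then peel the clinging top tray off the nested stack by its lift tab: raise that corner first while the diagonally opposite corner stays down, and only then take the tray off. Without bumping the filling head or upsetting the things on the bench, finish while still holding the tray in the gripper, level and still, with its middle under the filling nozzle and the nozzle tip a few centimetres above the tray's rim.

Things in the scene. Friction and masses are not known exactly. Their poses are not given: they have to be found in the camera images.
- feeder: Fixed tray feeder: two low dark rails and a clear splash hood in an aluminium frame, 312 x 170 mm in x and y, underside 165 mm, top 176 mm above the bench, on four 12 mm square legs at x = +-150, y = +-78 mm. Origin on the bench under the hood's middle; z up; its -y axis is the way the carriage comes out. Turned up to 0.12 rad either way.
- carriage (a joint): Travel of the tray carriage along the feeder's -y axis, m: 0 = home, the tray stack wholly under the hood; 0.18 = against the stop, fully out. It starts home, drags with about 3 N and stays where it is left.
- carriage_post (a point): Middle of the top of the carriage's upright black post (the pull handle), 85 mm above the bench; the post is 20 mm in diameter and 63 mm tall, standing on the carriage plate (top 22 mm above the bench), 165 mm from the stack's middle on the way-out (-y) side, clear of the hood.
- carriage_seat (a point): Point on the carriage where the middle of the top tray's underside rests when nested, 66 mm above the bench; the axes are the feeder's. Two trays nested below it belong to the carriage and do not come off, nor do the four posts (20 mm wide, to 118 mm above the bench; at x = +-70, y = +-95 mm from this point) with the sprung balls that make the top tray cling.
- tray: Top tray, white plastic, about 0.16 kg: 220 x 150 mm at the rim, 50 mm deep, walls 3 mm thick leaning out 12 degrees. Origin at the middle of its underside, x along its length (same way as the feeder's x), z up. Nested, it stands 22 mm proud of the tray below, 1.5 mm play. It clings at four ribs on its long sides (x = +-70 mm): each snaps free with 2 to 4 N within 7 to 11 mm of lift.
- tray_tab (a point): Middle of the top edge of the tray's upright lift tab: 8 mm thick in the tray's x, 36 mm wide in y, 28 mm above the rim at the -x end near the -y corner; at (-107, -36, 78) mm in the tray's frame. Pinch it from above. Tilting the tray 10 to 15 degrees about its far (+x) bottom edge frees the ribs; then lift. Draw it about 0.4 mm towards its -x end per degree, or its far wall jams.
- tray_far (a point): Bottom corner of the tray diagonally across from the tab, at (97, 62, 0) mm in the tray's frame.
- filler: Fixed filling head: a vertical nozzle on a 50 mm wide arm (410 to 450 mm above the bench) that comes from two steel columns 230 mm to the -y side (to 600 mm high). Origin on the bench straight below the nozzle.
- nozzle_tip (a point): Lower end of the nozzle, 270 mm above the bench; the nozzle is 14 mm in diameter, 26 mm above 325 mm and 38 mm above 375 mm.
- pedal: Orange foot switch on a black base, 100 x 75 x 40 mm, a bystander on the bench; origin under its middle.
- bottle: White jar, 70 mm in diameter, 100 mm tall, a bystander on the bench; origin under its middle.
- wrench: Steel wrench lying flat, a bystander on the bench; origin under its middle.

How it is judged:
On the way, in this order (a step that is already met when the one before it is completed fails the run):
1. the carriage is drawn fully out (within 15 mm of its stop) (value of joint carriage above 0.165 m), for 0.2 s.
2. the tab corner is raised at least 25 mm while the opposite corner is still down (less than 10 mm up) (z of tray_tab in the frame of carriage_seat above 0.103 m and z of tray_far in the frame of carriage_seat below 0.01 m), for 0.1 s.
3. the whole tray is off the stack, its opposite corner at least 40 mm up, and the stack no longer touches it (z of tray_far in the frame of carriage_seat above 0.04 m and contact force between tray and feeder below 0.05 N), for 0.2 s.
At the end, for the whole second after the job is handed in: The gripper holds the tray and nothing else touches it; it is level within 9 degrees and still, its middle within 30 mm (seen from above) of the nozzle's axis, the nozzle tip 8 to 75 mm above the rim; the carriage is still out (at least 150 mm) (contact force between tray and the fingers above 1 N and contact force between tray and feeder below 0.05 N and contact force between tray and filler below 0.05 N and height (world z) of tray above 0.13 m and horizontal distance between tray and nozzle_tip below 0.03 m and z of nozzle_tip in the frame of tray between 0.058 and 0.125 m and angle between tray's own z axis and vertical below 0.16 rad and linear speed of tray below 0.03 m/s and value of joint carriage above 0.15 m); the arm keeps its last pose, push and grip.
It fails at once if the filling head is bumped (over 5 N) (contact force between filler and anything else above 5 N).
It fails at once if the tray is tipped past 50 degrees (angle between tray's own z axis and vertical above 0.87 rad).
It fails at once if a bystander is moved more than 30 mm (distance of any of pedal, bottle, wrench from where it was at the start of the episode above 0.03 m).
It also fails if it takes over 51 s, if anything falls off the work surface, if the arm or the gripper's body presses on something with over 40 N, if the wrist force passes 120 N, or if a joint passes its speed limit or range.

## Working session

There is one attempt and no reset: what is moved stays moved. The work goes in short steps, Python scripts to look and compute and a tool call to move; the robot and the scene stay as the last step left them, time stands still between calls to the robot, and variables do not carry over. Pictures are saved under pics/ and viewed, at most 10 in all, crops included, and the job is handed in when it is done.

Besides the shell and the picture viewer there is one more tool, called after "Request:" as name([rows], argument=value, ...), one row to a line, values as JSON. drive_tool: Moves the arm, as the interface text tells. Its arguments: {"type":"object","properties":{"motion":{"type":"array","items":{"type":"array"}}},"required":["motion"]}

```bash
mkdir -p pics; ls; cat > h.py <<'E'
import numpy as np, cv2
from plant import env
def ray(cam,uv):
    c=env.calibration(cam); E=np.array(c["extrinsics"])
    d=np.array([(uv[0]-c["cx"])/c["fx"],-(uv[1]-c["cy"])/c["fy"],-1.0])
    return E[:3,3],E[:3,:3]@d
def atz(cam,uv,z):
    o,d=ray(cam,uv); return o+d*(z-o[2])/d[2]
def tri(uva,uvb,a="scene",b="side"):
    o1,d1=ray(a,uva);o2,d2=ray(b,uvb)
    s=np.linalg.lstsq(np.c_[d1,-d2],o2-o1,rcond=None)[0]
    p,q=o1+s[0]*d1,o2+s[1]*d2
    return (p+q)/2,np.linalg.norm(p-q)
def snap(cam,name):
    im,d=env.camera(cam); cv2.imwrite("pics/"+name,cv2.cvtColor(im,cv2.COLOR_RGB2BGR)); return im,d
E
python3 - <<'E'
from h import *
np.set_printoptions(precision=4,suppress=True)
print(env.nose_length, env.state())
for c in ("scene","side"):
    im,d=snap(c,c+"0.png"); cal=env.calibration(c); print(c,{k:v for k,v in cal.items() if k!="extrinsics"}, np.array(cal["extrinsics"])[:3,3])
P={}
for t in ["carriage_post","tray_tab","carriage_seat","nozzle_tip","tray","tray_far","feeder","filler","pedal","bottle","wrench"]:
    for c in ("scene","side"):
        r=env.pinpoint(t,c)
        if r: P[t,c]=r[0]["uv"]; print(t,c,np.array(r[0]["uv"]),r[0]["conf"])
    if (t,"scene") in P and (t,"side") in P: print("   ",tri(P[t,"scene"],P[t,"side"]))
E
```

```text
pics
0.025 {'t': 0.0, 'qpos': array([-0.0854,  0.1312,  1.4893,  0.    ,  1.523 , -0.0854]), 'dq': array([-0.0008, -0.0001,  0.0001,  0.0002,  0.0008, -0.0007]), 'effort': array([ -0.0016, -55.9853, -49.1756,   0.0767,   0.0359,  -0.0003]), 'ee_pos': array([0.5995, 0.    , 0.2426]), 'eef_rot': array([-3.1397, -0.0002,  1.5707]), 'ft_force': array([-0.1261,  0.1723,  0.0173]), 'ft_torque': array([-0.0051,  0.0034,  0.0573]), 'grasp_force': 0.0, 'grip_width': 0.9964941929877108}
scene {'fx': 380.46788996511714, 'fy': 380.46788996511714, 'cx': 323.56251513917914, 'cy': 196.43709334565054} [1.1479 0.1847 0.8122]
side {'fx': 471.79836803023284, 'fy': 471.79836803023284, 'cx': 320.1515138678469, 'cy': 200.26054729824568} [0.5219 0.9208 1.2159]
carriage_post scene [349.9 232.6] 0.89
carriage_post side [325.4 235.3] 0.82
    (array([0.5677, 0.1013, 0.0799]), np.float64(0.003733080027527202))
tray_tab scene [234.2 310.2] 0.43
nozzle_tip scene [172.2 156.6] 0.65
tray side [319.3 290.8] 0.94
tray_far side [278.8 305.1] 0.83
feeder scene [413.9 271.3] 0.81
feeder side [318.7 301.8] 0.58
    (array([ 0.579 ,  0.2741, -0.0045]), np.float64(0.006346872910534712))
filler scene [415.3 272.5] 0.63
pedal scene [235.1 306.3] 0.62
pedal side [259.  199.7] 0.75
    (array([ 0.7972, -0.1055,  0.0028]), np.float64(0.025738915158318075))
bottle scene [191.1 272. ] 0.75
bottle side [289.2 165.8] 0.58
    (array([ 0.7192, -0.2746, -0.021 ]), np.float64(0.0025330328397978725))
```

View pics/scene0.png

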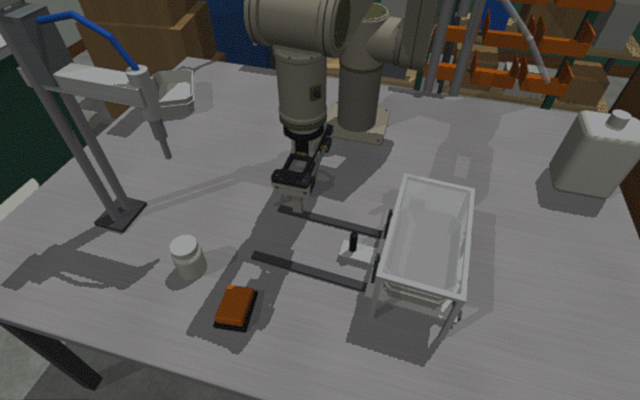

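View pics/side0.png

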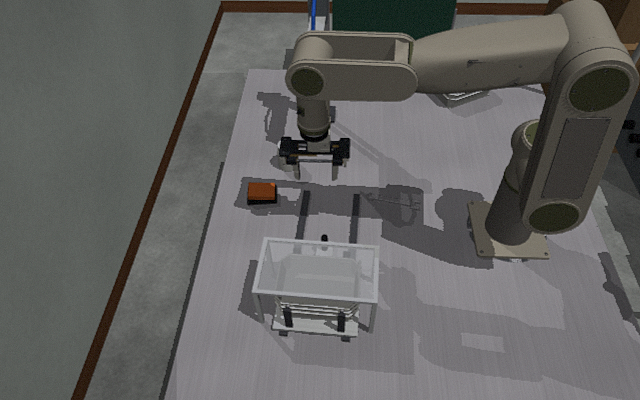

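The scene view shows the post at (353,241), the hood corners at (402,178), (473,186), (464,300) and (378,288), and the nozzle tip at (168,158). In the side view the post is at (325,237) and the nozzle is hidden behind the arm.

```bash
python3 - <<'E'
from h import *
np.set_printoptions(precision=4,suppress=True)
C=[((402,178),(379,248)),((473,186),(375,302)),((464,300),(253,296)),((378,288),(265,239))]
Q=[]
for a,b in C:
    p,e=tri(a,b); Q.append(p); print(p,e)
Q=np.array(Q); print("mid",Q.mean(0)); v=(Q[3]-Q[0]+Q[2]-Q[1]); print("yaw",np.arctan2(v[1],v[0]))
v=(Q[1]-Q[0]+Q[2]-Q[3]); print("yawy",np.arctan2(-v[0],v[1]))
print("nozzle z.27",atz("scene",(168,158),.27), atz("scene",(172.2,156.6),.27))
print("post",atz("scene",(353,234),.085),atz("side",(325,236),.085), tri((353,234),(325,236)))
# column foot, bottle
print("foot",atz("scene",(122,215),0))
print("bottle",atz("scene",(191,272),0),atz("scene",(184,243),.1))
env.camera("wrist"); 
for t in ["carriage_post","nozzle_tip","wrench","pedal","bottle"]:
    print(t,[(np.array(r["uv"]),r["conf"]) for r in env.pinpoint(t,"wrist")][:2])
snap("wrist","w0.png"); c=env.calibration("wrist");print(c)
E
```

```text
[0.4198 0.1964 0.1572] 0.0020608515403596405
[0.4333 0.3657 0.1811] 0.008395034117544808
[0.7353 0.3538 0.164 ] 0.006979425691066031
[0.7366 0.1846 0.154 ] 0.019112244859259185
mid [0.5813 0.2751 0.1641]
yaw -0.038110681769074756
yawy -0.035776166067007835
nozzle z.27 [ 0.6223 -0.3053  0.27  ] [ 0.6156 -0.299   0.27  ]
post [0.5723 0.1086 0.085 ] [0.5695 0.1095 0.085 ] (array([0.5698, 0.108 , 0.0824]), np.float64(0.0008333447070252919))
foot [ 0.6149 -0.5409  0.    ]
bottle [ 0.731 -0.262  0.   ] [ 0.7162 -0.2614  0.1   ]
carriage_post [(array([285.8,  77.9]), 0.94)]
nozzle_tip []
wrench [(array([151.6, 245. ]), 0.97)]
pedal [(array([442.9, 250.3]), 0.58)]
bottle [(array([387.8, 333.8]), 0.91)]
{'fx': 309.70691628693146, 'fy': 309.70691628693146, 'cx': 312.76804092862307, 'cy': 199.1766097200984, 'mount': array([[ 0.0003,  0.9621,  0.2729,  0.0754],
       [ 1.    , -0.0003, -0.0002, -0.0001],
       [-0.0001,  0.2729, -0.9621, -0.1397],
       [ 0.    ,  0.    ,  0.    ,  1.    ]])}
```

View pics/w0.png

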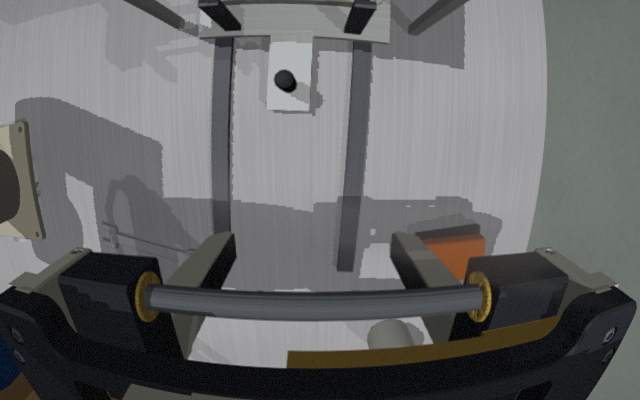

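The wrist view shows the post at (286,80), the pedal at (455,255) and the wrench faintly at (150,245). The jaws already close along world x. I'll move above the post and look again.

Careful with the scale: turns go in shares of 90 degrees. That gives: -0.04 rad is -0.0255.

Request:
drive_tool([
  [[-0.007, 0.025, -0.02], [0, 0, 0], 0.093],
  [[-0.014, 0.055, -0.04], [0, 0, 0], 0.093],
  [[-0.021, 0.08, -0.06], [0, 0, -0.0191], 0.093],
  [[-0.028, 0.1, -0.08], [0, 0, -0.0255], 0.093],
  [[-0.028, 0.1, -0.08], [0, 0, -0.0255], 0.093],
  [[-0.028, 0.1, -0.08], [0, 0, -0.0255], 0.093],
])

```text
t: 2.05
ee_pos: [0.5707, 0.1008, 0.1622]
eef_rot: [-3.139, 0.001, 1.533]
ft_force: [0.5, 0.6, 0.7]
grip_width: 1.001
grasp_force: 0.0
```

```bash
cat >> h.py <<'E'
from scipy.spatial.transform import Rotation as Ro
def wray(uv):
    c=env.calibration("wrist"); s=env.state(); M=np.array(c["mount"])
    T=np.eye(4); T[:3,:3]=Ro.from_euler("xyz",s["eef_rot"]).as_matrix(); T[:3,3]=s["ee_pos"]; E=T@M
    x,y=(uv[0]-c["cx"])/c["fx"],(uv[1]-c["cy"])/c["fy"]; r=np.hypot(x,y); k=np.sin(r)/max(r,1e-9)
    return E[:3,3],E[:3,:3]@np.array([x*k,-y*k,-np.cos(r)])
def watz(uv,z):
    o,d=wray(uv); return o+d*(z-o[2])/d[2]
E
python3 - <<'E'
from h import *
np.set_printoptions(precision=4,suppress=True)
s=env.state(); print(s["ee_pos"],s["eef_rot"])
snap("wrist","w1.png")
r=env.pinpoint("carriage_post","wrist")[:1]; print(r)
if r: print(watz(r[0]["uv"],.085))
snap("side","s1.png")
for t in ["carriage_post","nozzle_tip"]: print(t,[(np.array(r["uv"]),r["conf"],atz("side",r["uv"],.27)) for r in env.pinpoint(t,"side")][:2])
E
```

```text
[0.5707 0.1008 0.1622] [-3.1387  0.0006  1.5332]
[{'uv': [314.5, 205.6], 'conf': 0.85}]
[0.5745 0.1076 0.085 ]
carriage_post [(array([326.9, 236.6]), 0.56, array([0.557 , 0.2438, 0.27  ]))]
nozzle_tip [(array([324.4, 234. ]), 0.71, array([0.5635, 0.2362, 0.27  ])), (array([316.4,  98.4]), 0.62, array([ 0.6134, -0.2968,  0.27  ]))]
```

View pics/w1.png

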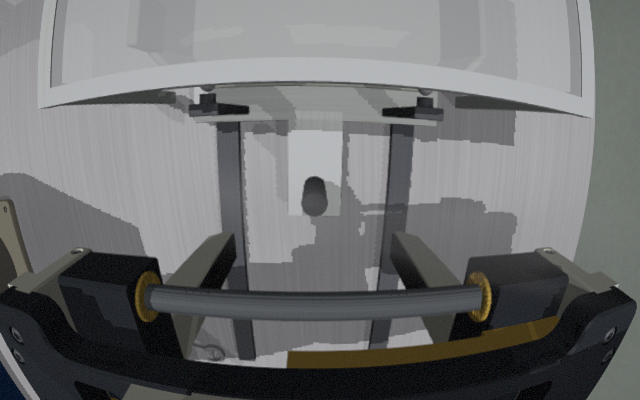

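The post is at (314,197) in the wrist view, which puts it near (0.573, 0.108), and the nozzle is near (0.615, -0.299). I'll lower the gripper and close it on the post.

Request:
drive_tool([
  [[0.002, 0.007, -0.025], [0, 0, 0], 0.093],
  [[0.002, 0.007, -0.05], [0, 0, 0], 0.08],
  [[0.002, 0.007, -0.075], [0, 0, 0], 0.06],
  [[0.002, 0.007, -0.09], [0, 0, 0], 0.04],
  [[0.002, 0.007, -0.09], [0, 0, 0], 0.01],
  [[0.002, 0.007, -0.09], [0, 0, 0], 0.01],
  [[0.002, 0.007, -0.09], [0, 0, 0], 0.01],
  [[0.002, 0.007, -0.09], [0, 0, 0], 0.01],
  [[0.002, 0.007, -0.09], [0, 0, 0], 0.01],
])

```text
t: 3.05
ee_pos: [0.5754, 0.107, 0.0756]
eef_rot: [3.138, -0.0, 1.531]
ft_force: [-0.2, -0.3, -0.5]
grip_width: 0.475
grasp_force: 0.0
```

Request:
drive_tool([
  [[-0.001, -0.01, 0], [0, 0, 0], 0.01],
  [[-0.001, -0.025, 0], [0, 0, 0], 0.01],
  [[-0.002, -0.045, 0], [0, 0, 0], 0.01],
  [[-0.003, -0.065, 0], [0, 0, 0], 0.01],
  [[-0.003, -0.085, 0], [0, 0, 0], 0.01],
  [[-0.004, -0.105, 0], [0, 0, 0], 0.01],
  [[-0.005, -0.125, 0], [0, 0, 0], 0.01],
  [[-0.005, -0.14, 0], [0, 0, 0], 0.01],
  [[-0.006, -0.155, 0], [0, 0, 0], 0.01],
  [[-0.006, -0.165, 0], [0, 0, 0], 0.01],
  [[-0.007, -0.172, 0], [0, 0, 0], 0.01],
  [[-0.007, -0.172, 0], [0, 0, 0], 0.01],
])

```text
t: 4.05
ee_pos: [0.567, -0.0664, 0.074]
eef_rot: [3.141, 0.0, 1.529]
ft_force: [0.1, -0.7, 0.4]
grip_width: 0.107
grasp_force: 0.0
```

```bash
python3 - <<'E'
from h import *
np.set_printoptions(precision=4,suppress=True)
a,_=snap("scene","sc2.png"); b,_=snap("side","sd2.png")
cv2.imwrite("pics/two.png",cv2.cvtColor(np.hstack([a[120:360,200:560],b[100:340,180:540]]),cv2.COLOR_RGB2BGR))
for t in ["carriage_post","tray_tab","tray","tray_far"]:
  for c in ("scene","side"): print(t,c,[(np.array(r["uv"]),r["conf"]) for r in env.pinpoint(t,c)][:2])
E
```

```text
carriage_post scene [(array([352.4, 235.2]), 0.82), (array([299.6, 180.8]), 0.18)]
carriage_post side [(array([323.3, 236.1]), 0.79)]
tray_tab scene []
tray_tab side []
tray scene [(array([171.9, 157.5]), 0.46)]
tray side [(array([319.5, 291.1]), 0.75)]
tray_far scene []
tray_far side [(array([278.4, 303.3]), 0.77)]
```

View pics/two.png

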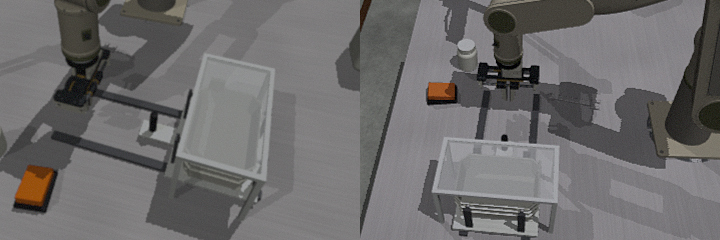

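The carriage is still home. The fingers had not closed when I pulled, so I'll go back with the gripper open and wait for the grip this time.

Request:
drive_tool([
  [[0, 0.02, 0], [0, 0, 0], 0.07],
  [[0.001, 0.03, 0], [0, 0, 0], 0.07],
  [[0.002, 0.04, 0], [0, 0, 0], 0.07],
  [[0.003, 0.05, 0], [0, 0, 0], 0.07],
  [[0.003, 0.06, 0], [0, 0, 0], 0.07],
  [[0.004, 0.07, -0.002], [0, 0, 0], 0.07],
  [[0.005, 0.09, -0.004], [0, 0, 0], 0.07],
  [[0.006, 0.12, -0.006], [0, 0, 0], 0.07],
  [[0.007, 0.15, -0.006], [0, 0, 0], 0.07],
  [[0.007, 0.17, -0.006], [0, 0, 0], 0.07],
  [[0.007, 0.174, -0.006], [0, 0, 0], 0.01],
  [[0.007, 0.174, -0.006], [0, 0, 0], 0.01],
])

```text
t: 5.55
ee_pos: [0.5738, 0.1107, 0.0675]
eef_rot: [-3.141, 0.0, 1.533]
ft_force: [0.1, -0.4, -0.5]
grip_width: 0.653
grasp_force: 0.0
```

Request:
drive_tool([
  [[0, 0, 0], [0, 0, 0], 0.01],
  [[0, 0, 0], [0, 0, 0], 0.01],
  [[0, 0, 0], [0, 0, 0], 0.01],
  [[0, 0, 0], [0, 0, 0], 0.01],
  [[0, 0, 0], [0, 0, 0], 0.01],
  [[0, 0, 0], [0, 0, 0], 0.01],
  [[0, 0, 0], [0, 0, 0], 0.01],
])

```text
t: 6.13
ee_pos: [0.5719, 0.1085, 0.0673]
eef_rot: [-3.137, 0.001, 1.53]
ft_force: [-11.7, -2.0, 8.6]
grip_width: 0.213
grasp_force: 30.0
```

Request:
drive_tool([
  [[-0.002, -0.01, 0], [0, 0, 0], 0.01],
  [[-0.003, -0.025, 0], [0, 0, 0], 0.01],
  [[-0.003, -0.045, 0], [0, 0, 0], 0.01],
  [[-0.004, -0.065, 0], [0, 0, 0], 0.01],
  [[-0.005, -0.085, 0], [0, 0, 0], 0.01],
  [[-0.006, -0.105, 0], [0, 0, 0], 0.01],
  [[-0.006, -0.125, 0], [0, 0, 0], 0.01],
  [[-0.007, -0.14, 0], [0, 0, 0], 0.01],
  [[-0.008, -0.155, 0], [0, 0, 0], 0.01],
  [[-0.008, -0.165, 0], [0, 0, 0], 0.01],
  [[-0.009, -0.175, 0], [0, 0, 0], 0.01],
  [[-0.009, -0.178, 0], [0, 0, 0], 0.01],
])

```text
t: 7.13
ee_pos: [0.5624, -0.07, 0.0672]
eef_rot: [-3.136, -0.001, 1.53]
ft_force: [-13.7, 4.8, 10.3]
grip_width: 0.21
grasp_force: 30.0
```

Request:
drive_tool([
  [[0, 0, 0], [0, 0, 0], 0.01],
  [[0, 0, 0], [0, 0, 0], 0.01],
  [[0, 0, 0], [0, 0, 0], 0.01],
])

```text
t: 7.38
ee_pos: [0.5624, -0.0698, 0.0672]
eef_rot: [-3.136, 0.001, 1.53]
ft_force: [-13.9, -2.3, 8.9]
grip_width: 0.21
grasp_force: 30.0
```

Request:
drive_tool([
  [[0, 0, 0], [0, 0, 0], 0.09],
  [[0, 0, 0], [0, 0, 0], 0.09],
  [[0, 0, 0], [0, 0, 0], 0.09],
  [[0, 0, 0], [0, 0, 0], 0.09],
  [[0, 0, 0.03], [0, 0, 0], 0.09],
  [[0, 0, 0.07], [0, 0, 0], 0.09],
  [[0, 0, 0.1], [0, 0, 0], 0.09],
  [[0, 0, 0.13], [0, 0, 0], 0.09],
  [[0, 0, 0.17], [0, 0, 0], 0.09],
  [[0, 0, 0.17], [0, 0, 0], 0.09],
])

```text
t: 8.22
ee_pos: [0.5688, -0.0696, 0.2473]
eef_rot: [3.129, 0.002, 1.531]
ft_force: [2.0, -1.0, 1.8]
grip_width: 0.879
grasp_force: 0.0
```

```bash
python3 - <<'E'
from h import *
np.set_printoptions(precision=4,suppress=True)
print(env.state()["ee_pos"])
a,_=snap("scene","sc3.png"); b,_=snap("side","sd3.png"); c,_=snap("wrist","w3.png")
cv2.imwrite("pics/two3.png",cv2.cvtColor(np.vstack([np.hstack([a[100:340,180:560],b[90:330,160:540]]),np.hstack([c[0:280,60:580],np.zeros((280,240,3),np.uint8)])]),cv2.COLOR_RGB2BGR))
P={}
for t in ["tray_tab","carriage_post","tray","tray_far","carriage_seat"]:
  for c in ("scene","side"):
    r=env.pinpoint(t,c)
    if r: P[c]=r[0]["uv"]; print(t,c,np.array(r[0]["uv"]),r[0]["conf"])
    else: P.pop(c,0)
  if len(P)==2: print("  ",tri(P["scene"],P["side"]))
  r=env.pinpoint(t,"wrist")
  if r: print(t,"wrist",r[0], [watz(r[0]["uv"],z) for z in (.066,.085,.144)])
E
```

```text
[ 0.5688 -0.0696  0.2473]
tray_tab scene [346.3 183.8] 0.75
tray_tab side [289.5 247. ] 0.19
   (array([0.6274, 0.1554, 0.2311]), np.float64(0.16995078495422006))
tray_tab wrist {'uv': [178.2, 50.5], 'conf': 0.92} [array([0.4285, 0.0863, 0.066 ]), array([0.4371, 0.0814, 0.085 ]), array([0.4635, 0.0662, 0.144 ])]
carriage_post scene [283.8 215.8] 0.69
carriage_post side [330.9 188.8] 0.6
   (array([ 0.5598, -0.0745,  0.084 ]), np.float64(0.004227665692026725))
carriage_post wrist {'uv': [310.1, 191.0], 'conf': 0.95} [array([ 0.561 , -0.0723,  0.066 ]), array([ 0.5614, -0.0675,  0.085 ]), array([ 0.5626, -0.0525,  0.144 ])]
tray scene [347.  236.6] 0.62
tray side [326.1 238.7] 0.85
   (array([0.5652, 0.0956, 0.0569]), np.float64(0.006819711425938139))
tray wrist {'uv': [312.2, 27.8], 'conf': 0.85} [array([0.5705, 0.0948, 0.066 ]), array([0.5703, 0.0894, 0.085 ]), array([0.5698, 0.0726, 0.144 ])]
tray_far scene [361.6 273.9] 0.81
tray_far side [288.6 247.9] 0.64
   (array([0.6734, 0.1509, 0.0785]), np.float64(0.0008929815493889951))
carriage_seat side [286.8 250.1] 0.49
carriage_seat wrist {'uv': [307.1, 190.1], 'conf': 0.17} [array([ 0.559 , -0.0719,  0.066 ]), array([ 0.5595, -0.0671,  0.085 ]), array([ 0.5612, -0.0523,  0.144 ])]
```

View pics/two3.png

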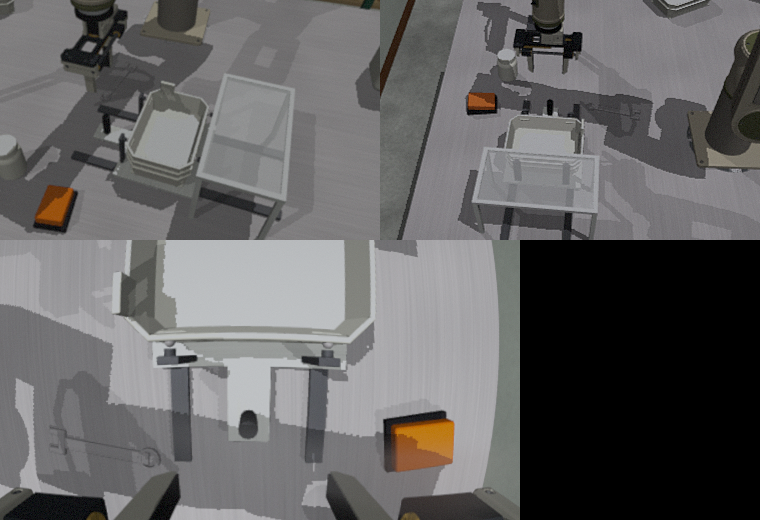

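The scene view shows the tray out from under the hood with its tab at (348,188). In the wrist view the tab is at (182,50). The computed tab position is about (0.462, 0.065, 0.144), so I'll move above it and check.

Scaled: -0.01 rad is -0.0064.

Request:
drive_tool([
  [[-0.015, 0.02, 0], [0, 0, 0], 0.08],
  [[-0.035, 0.045, 0], [0, 0, -0.0032], 0.07],
  [[-0.055, 0.07, 0], [0, 0, -0.0064], 0.06],
  [[-0.075, 0.095, 0], [0, 0, -0.0064], 0.06],
  [[-0.095, 0.12, 0], [0, 0, -0.0064], 0.06],
  [[-0.107, 0.135, -0.02], [0, 0, -0.0064], 0.06],
  [[-0.107, 0.135, -0.045], [0, 0, -0.0064], 0.06],
  [[-0.107, 0.135, -0.045], [0, 0, -0.0064], 0.06],
  [[-0.107, 0.135, -0.045], [0, 0, -0.0064], 0.06],
])

```text
t: 9.87
ee_pos: [0.457, 0.066, 0.1919]
eef_rot: [-3.139, 0.0, 1.521]
ft_force: [0.6, -0.1, 0.4]
grip_width: 0.642
grasp_force: 0.0
```

```bash
python3 - <<'E'
from h import *
np.set_printoptions(precision=4,suppress=True)
s=env.state(); print(s["ee_pos"],s["eef_rot"])
c,_=snap("wrist","w4.png")
o,d=wray((0,0))
for t in ["tray_tab","tray","nozzle_tip"]:
  r=env.pinpoint(t,"wrist")
  if r: print(t,"wrist",r[0], [watz(r[0]["uv"],z) for z in (.066,.144)])
snap("scene","sc4.png"); r=env.pinpoint("tray_tab","scene")[:2]; print([(x["uv"],x["conf"],atz("scene",x["uv"],.144)) for x in r])
print(atz("scene",(348,183),.144))
E
```

```text
[0.457  0.066  0.1919] [-3.139   0.0004  1.5214]
tray_tab wrist {'uv': [322.3, 230.9], 'conf': 0.83} [array([0.4662, 0.0341, 0.066 ]), array([0.4651, 0.0652, 0.144 ])]
tray wrist {'uv': [435.8, 159.3], 'conf': 0.84} [array([0.5744, 0.0973, 0.066 ]), array([0.5418, 0.11  , 0.144 ])]
[([344.2, 182.0], 0.78, array([0.4613, 0.0579, 0.144 ]))]
[0.4622 0.0679 0.144 ]
```

View pics/w4.png

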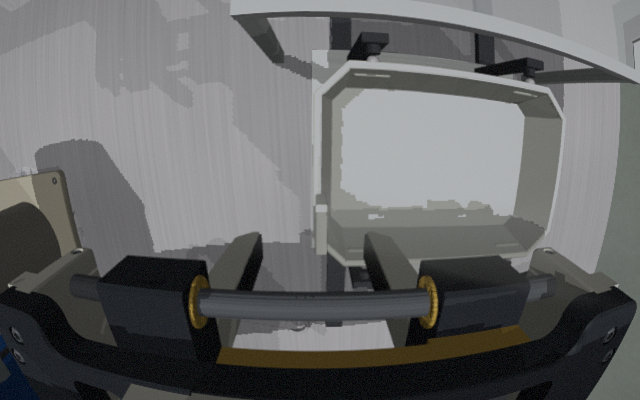

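The tab runs along column 321, rows 207 to 250, so it is centred at (321,230), about (0.464, 0.0655). I'll lower the gripper and pinch it.

Request:
drive_tool([
  [[0.006, 0, 0], [0, 0, 0], 0.05],
  [[0.007, 0, -0.02], [0, 0, 0], 0.05],
  [[0.007, 0, -0.04], [0, 0, 0], 0.045],
  [[0.007, 0, -0.051], [0, 0, 0], 0.04],
  [[0.007, 0, -0.051], [0, 0, 0], 0.0],
  [[0.007, 0, -0.051], [0, 0, 0], 0.0],
  [[0.007, 0, -0.051], [0, 0, 0], 0.0],
  [[0.007, 0, -0.051], [0, 0, 0], 0.0],
  [[0.007, 0, -0.051], [0, 0, 0], 0.0],
  [[0.007, 0, -0.051], [0, 0, 0], 0.0],
  [[0.007, 0, -0.051], [0, 0, 0], 0.0],
  [[0.007, 0, -0.051], [0, 0, 0], 0.0],
])

```text
t: 11.17
ee_pos: [0.464, 0.0661, 0.1425]
eef_rot: [-3.139, 0.0, 1.521]
ft_force: [-11.3, -0.3, 9.2]
grip_width: 0.083
grasp_force: 30.0
```

Request:
drive_tool([
  [[0, 0, 0], [0, 0, 0], 0.0],
  [[0, 0, 0], [0, 0, 0], 0.0],
  [[0, 0, 0], [0, 0, 0], 0.0],
])

```text
t: 11.42
ee_pos: [0.4641, 0.0661, 0.1426]
eef_rot: [-3.14, 0.0, 1.521]
ft_force: [-10.6, 0.2, 9.2]
grip_width: 0.084
grasp_force: 30.0
```

```bash
python3 - <<'E'
import numpy as np
for i in range(1,13):
    g=i*1.2; t=np.radians(g); a,b=.204,.075
    dx=a-a*np.cos(t)+b*np.sin(t)-.0004*g; dz=a*np.sin(t)+b*np.cos(t)-b
    print(f"[[{dx:.4f}, {-.05*dx:.4f}, {dz:.4f}], [{.05*t:.3f}, {t:.3f}, 0], 0.0],")
E
```

```text
[[0.0011, -0.0001, 0.0043], [0.001, 0.021, 0], 0.0],
[[0.0024, -0.0001, 0.0085], [0.002, 0.042, 0], 0.0],
[[0.0037, -0.0002, 0.0127], [0.003, 0.063, 0], 0.0],
[[0.0051, -0.0003, 0.0168], [0.004, 0.084, 0], 0.0],
[[0.0066, -0.0003, 0.0209], [0.005, 0.105, 0], 0.0],
[[0.0081, -0.0004, 0.0250], [0.006, 0.126, 0], 0.0],
[[0.0098, -0.0005, 0.0290], [0.007, 0.147, 0], 0.0],
[[0.0115, -0.0006, 0.0330], [0.008, 0.168, 0], 0.0],
[[0.0133, -0.0007, 0.0369], [0.009, 0.188, 0], 0.0],
[[0.0153, -0.0008, 0.0408], [0.010, 0.209, 0], 0.0],
[[0.0172, -0.0009, 0.0446], [0.012, 0.230, 0], 0.0],
[[0.0193, -0.0010, 0.0484], [0.013, 0.251, 0], 0.0],
```

Scaled: 0.001 rad is 0.0006.

Request:
drive_tool([
  [[-0.001, 0, 0.001], [0, 0, 0], 0.0],
  [[0, 0, 0.004], [0.0006, 0.0134, 0], 0.0],
  [[0.001, 0, 0.0085], [0.0013, 0.0267, 0], 0.0],
  [[0.0025, 0, 0.0125], [0.0019, 0.0401, 0], 0.0],
  [[0.004, 0, 0.017], [0.0025, 0.0535, 0], 0.0],
  [[0.0055, 0, 0.021], [0.0032, 0.0668, 0], 0.0],
  [[0.007, 0, 0.025], [0.0038, 0.0802, 0], 0.0],
  [[0.007, 0, 0.025], [0.0038, 0.0802, 0], 0.0],
])

```text
t: 12.08
ee_pos: [0.4714, 0.0658, 0.1673]
eef_rot: [-3.01, 0.001, 1.521]
ft_force: [-7.9, -0.2, 1.8]
grip_width: 0.085
grasp_force: 30.0
```

Scaled: 0.11 rad is 0.07.

Request:
drive_tool([
  [[0.0015, 0, 0.004], [0.0006, 0.0134, 0], 0.0],
  [[0.0035, 0, 0.008], [0.0013, 0.0267, 0], 0.0],
  [[0.005, 0, 0.012], [0.0019, 0.0401, 0], 0.0],
  [[0.007, 0, 0.016], [0.0025, 0.0535, 0], 0.0],
  [[0.0095, 0, 0.0205], [0.0032, 0.07, 0], 0.0],
  [[0.0095, 0, 0.0205], [0.0032, 0.07, 0], 0.0],
  [[0.0095, 0, 0.0205], [0.0032, 0.07, 0], 0.0],
  [[0.0095, 0, 0.0205], [0.0032, 0.07, 0], 0.0],
])

```text
t: 12.75
ee_pos: [0.48, 0.0657, 0.1876]
eef_rot: [-2.9, 0.002, 1.521]
ft_force: [-12.8, -1.2, 5.7]
grip_width: 0.084
grasp_force: 30.0
```

```bash
python3 - <<'E'
from h import *
a,_=snap("scene","sc5.png"); b,_=snap("wrist","w5.png")
cv2.imwrite("pics/two5.png",cv2.cvtColor(np.hstack([a[80:340,230:530],b[0:260,180:640]]),cv2.COLOR_RGB2BGR))
E
```

```text
(no output)
```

View pics/two5.png

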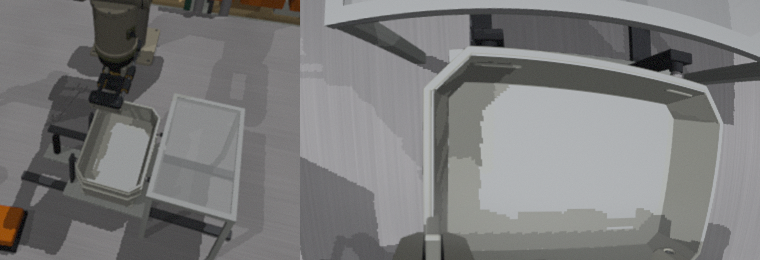

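The tab end is clearly raised while the far end (lower edge of the tray in the scene view) is still nested. I'll draw slightly to -x and lift.

Request:
drive_tool([
  [[-0.002, 0, 0.001], [0, 0, 0], 0.0],
  [[-0.003, 0, 0.004], [0, 0, 0], 0.0],
  [[-0.003, 0, 0.008], [0, 0, 0], 0.0],
  [[-0.003, 0, 0.012], [0, 0, 0], 0.0],
  [[-0.003, 0, 0.017], [0, 0, 0], 0.0],
  [[-0.003, 0, 0.022], [0, 0, 0], 0.0],
  [[-0.003, 0, 0.022], [0, 0, 0], 0.0],
])

```text
t: 13.43
ee_pos: [0.4792, 0.0661, 0.2107]
eef_rot: [-2.907, 0.001, 1.521]
ft_force: [0.2, -0.4, -1.6]
grip_width: 0.08
grasp_force: 30.0
```

The tray hangs free with about 1.6 N on the wrist. I'll lift higher.

Request:
drive_tool([
  [[0, 0, 0.01], [0, 0, 0], 0.0],
  [[0, 0, 0.02], [0, 0, 0], 0.0],
  [[0, 0, 0.03], [0, 0, 0], 0.0],
  [[0, -0.003, 0.042], [0, 0, 0], 0.0],
  [[0, -0.006, 0.054], [0, 0, 0], 0.0],
  [[0, -0.01, 0.064], [0, 0, 0], 0.0],
  [[0, -0.014, 0.07], [0, 0, 0], 0.0],
  [[0, -0.014, 0.07], [0, 0, 0], 0.0],
  [[0, -0.014, 0.07], [0, 0, 0], 0.0],
  [[0, -0.014, 0.07], [0, 0, 0], 0.0],
])

```text
t: 14.27
ee_pos: [0.4783, 0.0519, 0.2785]
eef_rot: [-2.904, 0.001, 1.521]
ft_force: [-0.7, 0.3, -2.0]
grip_width: 0.082
grasp_force: 30.0
```

```bash
python3 - <<'E'
from h import *
np.set_printoptions(precision=4,suppress=True)
s=env.state(); print(s["t"],s["ee_pos"],s["eef_rot"])
a,_=snap("scene","sc6.png"); b,_=snap("side","sd6.png")
cv2.imwrite("pics/two6.png",cv2.cvtColor(np.hstack([a[40:340,120:520],b[40:340,160:560]]),cv2.COLOR_RGB2BGR))
for t in ["nozzle_tip"]:
  for c in("scene","side"): print(c,[(r["uv"],r["conf"],atz(c,r["uv"],.27)) for r in env.pinpoint(t,c)][:2])
E
```

```text
14.2667 [0.4783 0.0519 0.2785] [-2.9044  0.0008  1.5206]
scene [([170.1, 159.3], 0.89, array([ 0.6249, -0.2986,  0.27  ]))]
side [([311.0, 97.0], 0.77, array([ 0.6312, -0.3035,  0.27  ]))]
```

View pics/two6.png

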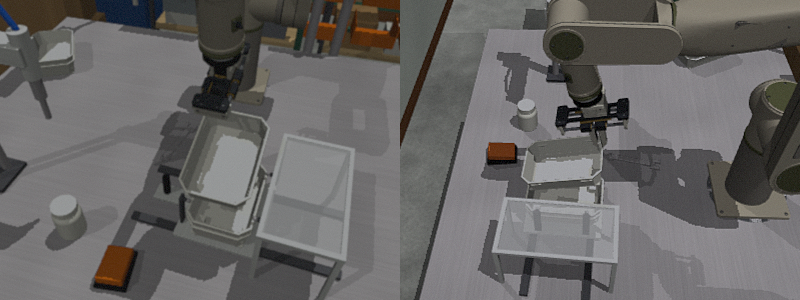

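The tray is off the stack and held tilted. The nozzle is at about (166,156) in the scene picture. I'll level the tray and carry it towards the nozzle.

Scaled: -0.236 rad is -0.1502.

Request:
drive_tool([
  [[0, -0.01, 0], [0, 0, 0], 0.0],
  [[0, -0.025, 0], [-0.0013, -0.0255, 0], 0.0],
  [[0, -0.04, 0], [-0.0025, -0.0509, 0], 0.0],
  [[0, -0.055, 0], [-0.0038, -0.0764, 0], 0.0],
  [[0, -0.07, 0], [-0.0051, -0.1019, 0], 0.0],
  [[0, -0.085, -0.005], [-0.0064, -0.1273, 0], 0.0],
  [[0, -0.1, -0.01], [-0.0076, -0.1502, 0], 0.0],
  [[0, -0.115, -0.015], [-0.0076, -0.1502, 0], 0.0],
  [[0, -0.13, -0.02], [-0.0076, -0.1502, 0], 0.0],
  [[0, -0.145, -0.025], [-0.0076, -0.1502, 0], 0.0],
  [[0, -0.155, -0.03], [-0.0076, -0.1502, 0], 0.0],
  [[0, -0.16, -0.035], [-0.0076, -0.1502, 0], 0.0],
])

```text
t: 15.47
ee_pos: [0.4782, -0.1095, 0.2437]
eef_rot: [-3.141, 0.001, 1.519]
ft_force: [0.0, -0.3, -2.1]
grip_width: 0.084
grasp_force: 30.0
```

```bash
python3 - <<'E'
from h import *
np.set_printoptions(precision=4,suppress=True)
s=env.state(); print(s["t"],s["ee_pos"],s["eef_rot"])
a,d=snap("scene","sc7.png"); b,_=snap("side","sd7.png")
for t in ["nozzle_tip","tray","tray_far"]:
  P={}
  for c in("scene","side"):
    r=env.pinpoint(t,c)
    if r: P[c]=r[0]["uv"]; print(t,c,r[0])
  if len(P)==2: print("  tri",tri(P["scene"],P["side"]))
# nozzle pixels: depth profile rows near tip
for v in range(140,166,3): 
    row=d[v,150:182]; print(v,np.round(row[::2],2))
E
```

```text
15.4667 [ 0.4782 -0.1095  0.2437] [-3.1412  0.0014  1.5195]
nozzle_tip scene {'uv': [170.8, 157.8], 'conf': 0.57}
nozzle_tip side {'uv': [312.1, 95.7], 'conf': 0.84}
  tri (array([ 0.6273, -0.294 ,  0.2797]), np.float64(0.004524260688650782))
tray scene {'uv': [273.3, 200.0], 'conf': 0.91}
tray side {'uv': [327.3, 174.6], 'conf': 0.95}
  tri (array([ 0.5692, -0.0909,  0.1401]), np.float64(0.007297047285631985))
tray_far side {'uv': [286.5, 181.8], 'conf': 0.89}
140 [1.31 1.31 1.31 1.31 0.78 0.78 0.78 0.79 1.31 1.3  1.31 1.31 1.31 1.31
 1.3  1.31]
143 [1.29 1.3  1.29 1.29 1.3  0.8  0.79 0.79 0.8  1.3  1.29 1.3  1.29 1.29
 1.3  1.3 ]
146 [1.28 1.28 1.29 1.29 1.28 1.28 0.8  0.8  0.8  1.28 1.28 1.28 1.28 1.29
 1.28 1.29]
149 [1.27 1.27 1.27 1.27 1.27 1.27 0.81 0.8  0.81 0.81 1.27 1.28 1.28 1.28
 1.27 1.28]
152 [1.26 1.26 1.26 1.26 1.26 1.26 1.27 0.82 0.81 0.81 0.83 1.27 1.26 1.26
 1.26 1.26]
155 [1.25 1.25 1.25 1.25 1.25 1.25 1.25 0.82 0.82 0.82 0.82 1.25 1.25 1.25
 1.25 1.25]
158 [1.24 1.24 1.24 1.24 1.24 1.24 1.24 1.24 0.83 0.82 0.83 1.24 1.25 1.24
 1.24 1.25]
161 [1.23 1.23 1.23 1.23 1.23 1.23 1.23 1.23 1.23 1.23 1.23 1.23 1.23 1.23
 1.23 1.23]
164 [1.22 1.22 1.22 1.22 1.22 1.22 1.22 1.22 1.22 1.22 1.22 1.23 1.22 1.22
 1.22 1.22]
```

```bash
cat >> h.py <<'E'
def cloud(cam,d):
    c=env.calibration(cam);E=np.array(c["extrinsics"]);v,u=np.mgrid[:400,:640]
    P=np.stack([(u-c["cx"])/c["fx"]*d,-(v-c["cy"])/c["fy"]*d,-d],-1)
    return P@E[:3,:3].T+E[:3,3]
def tray_fit(cam):
    im,d=env.camera(cam); W=cloud(cam,d); r=env.outline_of("tray",cam)[0]; m=r["region"]&(d>0)
    P=W[m]; P=P[(P[:,2]>.1)&(P[:,2]<.35)]; rng=np.random.default_rng(0); best=(0,)
    for _ in range(500):
        q=P[rng.choice(len(P),3,False)]; n=np.cross(q[1]-q[0],q[2]-q[0]); n/=np.linalg.norm(n)+1e-12; n*=np.sign(n[2]+1e-9)
        if n[2]<.85: continue
        k=abs((P-q[0])@n)<.003
        if k.sum()>best[0]: best=(k.sum(),k)
    F=P[best[1]]; c=F.mean(0); n=np.linalg.svd(F-c)[2][2]; n*=np.sign(n[2])
    return c,n,len(F),len(P),P,W,d,im
E
python3 - <<'E'
from h import *
np.set_printoptions(precision=4,suppress=True)
for cam in("scene","side"):
    c,n,a,b,P,W,d,im=tray_fit(cam)
    h=(P-c)@n
    print(cam,"floor",c,"n",n,a,b,"tilt deg",np.degrees(np.arccos(n[2])),"height pct",np.percentile(h,[1,50,90,95,99]))
    print(" xy extent",P.min(0),P.max(0), "rim mid",(P[h>.04].min(0)+P[h>.04].max(0))/2)
    if cam=="scene":
        q=W[140:160,160:178].reshape(-1,3); q=q[(q[:,2]>.2)]; q=q[q[:,0]>.5]; print("nozzle",q.mean(0),q[:,2].min(), q[q[:,2]<.3].mean(0))
E
```

```text
scene floor [ 0.5809 -0.0803  0.1719] n [0.004  0.0062 1.    ] 2730 5482 tilt deg 0.42234813959648426 height pct [-0.0025  0.0028  0.0462  0.0477  0.0497]
 xy extent [ 0.4762 -0.1576  0.1669] [0.7036 0.005  0.2484] rim mid [ 0.5899 -0.0763  0.2299]
nozzle [ 0.628  -0.2983  0.3007] 0.2705778565458722 [ 0.6239 -0.302   0.2853]
side floor [ 0.5872 -0.0889  0.1698] n [ 0.002  -0.0138  0.9999] 1201 3255 tilt deg 0.8011768549798295 height pct [-0.0048  0.0078  0.0457  0.0482  0.0703]
 xy extent [ 0.4724 -0.2447  0.1031] [0.7183 0.0085 0.2615] rim mid [ 0.5868 -0.0752  0.2352]
```

The tray is level within 1° with its middle at about (0.588, -0.077). The nozzle axis is at about (0.620, -0.305). I'll carry it in along -y and keep x back for now.

Request:
drive_tool([
  [[0, -0.01, 0], [0, 0, 0], 0.0],
  [[0, -0.03, 0], [0, 0, 0], 0.0],
  [[0, -0.055, 0], [0, 0, 0], 0.0],
  [[0, -0.08, 0], [0, 0, 0], 0.0],
  [[0, -0.105, 0], [0, 0, 0], 0.0],
  [[0, -0.13, 0], [0, 0, 0], 0.0],
  [[0, -0.155, 0], [0, 0, 0], 0.0],
  [[0, -0.18, 0], [0, 0, 0], 0.0],
  [[0, -0.2, 0], [0, 0, 0], 0.0],
  [[0, -0.22, 0], [0, 0, 0], 0.0],
  [[0, -0.23, 0], [0, 0, 0], 0.0],
  [[0, -0.235, 0], [0, 0, 0], 0.0],
])

```text
t: 17.07
ee_pos: [0.478, -0.3448, 0.2439]
eef_rot: [-3.141, 0.001, 1.519]
ft_force: [0.2, 0.9, -1.6]
grip_width: 0.08
grasp_force: 30.0
```

```bash
python3 - <<'E'
from h import *
np.set_printoptions(precision=4,suppress=True)
s=env.state(); print(s["t"],s["ee_pos"],s["eef_rot"])
c,n,a,b,P,W,d,im=tray_fit("scene"); h=(P-c)@n
print("floor",c,"n",n,a,b); R=P[(h>.035)&(h<.055)]; print("rim",R.min(0),R.max(0))
q=W[138:160,160:180].reshape(-1,3); q=q[(q[:,2]>.26)&(q[:,2]<.32)&(q[:,0]>.59)&(q[:,0]<.65)]; print("nozzle",q.mean(0),q[:,2].min())
b,_=snap("side","sd8.png")
cv2.imwrite("pics/two8.png",cv2.cvtColor(np.hstack([im[0:300,0:400],b[0:300,160:560]]),cv2.COLOR_RGB2BGR))
E
```

```text
17.0667 [ 0.478  -0.3448  0.2439] [-3.1413  0.0011  1.519 ]
floor [ 0.5804 -0.3254  0.1711] n [0.0048 0.0003 1.    ] 2072 5078
rim [ 0.4754 -0.3951  0.2056] [ 0.7028 -0.2319  0.2251]
nozzle [ 0.624  -0.3019  0.2958] 0.27004235091851303
```

View pics/two8.png

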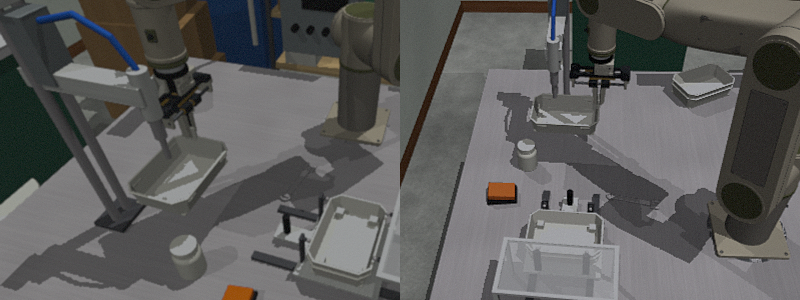

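The nozzle hangs over the tray at (165,155) in the scene view, and the gripper is clear of it. The last step is +17 mm in x.

Request:
drive_tool([
  [[0.003, 0, 0], [0, 0, 0], 0.0],
  [[0.007, 0, 0], [0, 0, 0], 0.0],
  [[0.011, 0, 0], [0, 0, 0], 0.0],
  [[0.014, 0, 0], [0, 0, 0], 0.0],
  [[0.016, 0.001, 0], [0, 0, 0], 0.0],
  [[0.017, 0.002, 0], [0, 0, 0], 0.0],
  [[0.017, 0.002, 0], [0, 0, 0], 0.0],
  [[0.017, 0.002, 0], [0, 0, 0], 0.0],
  [[0.017, 0.002, 0], [0, 0, 0], 0.0],
  [[0.017, 0.002, 0], [0, 0, 0], 0.0],
  [[0.017, 0.002, 0], [0, 0, 0], 0.0],
  [[0.017, 0.002, 0], [0, 0, 0], 0.0],
])

```text
t: 18.22
ee_pos: [0.4954, -0.3411, 0.2442]
eef_rot: [3.142, 0.001, 1.52]
ft_force: [-0.3, 0.0, -2.7]
grip_width: 0.08
grasp_force: 30.0
```

```bash
python3 - <<'E'
from h import *
np.set_printoptions(precision=4,suppress=True)
s=env.state(); print(s["ee_pos"],s["ft_force"],s["grasp_force"])
c,n,a,b,P,W,d,im=tray_fit("scene"); h=(P-c)@n
R=P[(h>.035)&(h<.055)]; print("floor",c,"n",n,"rim mid",(R.min(0)+R.max(0))/2)
q=W[138:160,160:180].reshape(-1,3); q=q[(q[:,2]>.26)&(q[:,2]<.32)&(q[:,0]>.59)&(q[:,0]<.65)]; print("nozzle",q.mean(0))
E
```

```text
[ 0.4954 -0.3411  0.2442] [-0.3413  0.001  -2.6559] 30.004679560661316
floor [ 0.5985 -0.3217  0.1715] n [0.0023 0.0042 1.    ] rim mid [ 0.6063 -0.309   0.2161]
nozzle [ 0.6241 -0.3017  0.2963]
```

The tray is level. Its middle is about 15 mm from the nozzle axis and the tip is about 50 mm above the rim, so I'm handing it in.

```bash
python3 -c "
from plant import env
print(env.finish_job())"
```

```text
the job is handed in; nothing more can be done
None
```

I handed the job in at about 18 s: the carriage is drawn fully out, and the tray was peeled off by its tab and is held level about 15 mm off the nozzle axis, with the tip about 50 mm above the rim; the hand-in gave no verdict.

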